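# Clamp a filter cell in the turnbuckle tie press

### The arm

A 6-joint arm with a two-finger parallel gripper is mounted at the origin on a cart in front of the work surface, level with it; the furniture and walls round the work are solid. World frame = base frame: x ahead of the robot, y to its left, z up, the work surface at z = 0. Lengths are in m, angles in rad, forces in N, time in s.
With the tool pointing down it reaches from about 0.275 to 1 m from the base axis. Payload 8.4 kg.
Tool frame: the origin (TCP) lies on the centre line of the jaws, within the pads' length; the fingertips stand 17 mm ahead of it and the grasp point (between the pads) lies 2 mm behind it (bot.tcp_to_tips is the y of the fingertips in the tool frame, in m); y points along the fingers, z is the direction in which the jaws open and shut, and the axes are right-handed (so a half turn about y gives the same grasp; the last joint's range is limited). The gripper opens to 85 mm and grips with 20 to 120 N. Pads are 22 mm wide; open, the fingers measure 114 mm over their backs; the gripper's body (76 mm by 85 mm) begins 54 mm behind the grasp point. The pads swing forward as they close: fully open they stand 13 mm farther back than shut.
Start: joints at [-1.307, 0.353, 1.633, -0, 1.155, -0.002], TCP at [0.164, -0.603, 0.212] pointing down, gripper open.
Joint ranges: [-2.63, 2.63], [-0.92, 2.1], [0.06, 2.66], [-1.3, 4.44], [0, 2.69], [-3.02, 3.02]. Speed limits (rad/s): [2.22, 2.22, 2.79, 3.14, 3.14, 3.14].

### API

Orientations are given as a unit quaternion [x, y, z, w].
In Python, from workcell import bot, hand, kinematics, get_obs, vision, hand_in gives the robot as it stands. The module is installed in compiled form; this text tells all that it offers. Calls block until the motion is done:
- bot.reach(position, orientation): joint-space move of the TCP to a pose.
- bot.servo_line(position, ori=None, velocity=0.15): straight line of the TCP; ori=None keeps the orientation; velocity is the mean speed in m/s.
- bot.goto_joints(angles): joint-space move.
- hand.move_gripper(opening, strength=None): finger opening in m; strength is the grip in N (None keeps the last); returns when the fingers have stopped.
- bot.dwell(seconds).
- kinematics.solve_ik(position, orientation): joint angles nearest the present ones, or None.
- get_obs(): the state.
- vision.read_camera(name): name is "scene" or "top" or "wrist"; returns a dict with "frame" (384x512x3 uint8, red, green, blue), "intrinsics" (3x3 intrinsics, pixels), "view" (4x4, takes a point from world to camera coordinates). Camera axes: x right, y down, z forward; pixel columns grow to the right and rows downward; lengths in m; the calibration is good to about 2 mm. A picture is of the moment at which its call begins. There is no depth.
A pose or a line that the arm cannot do raises bot.IKError and nothing moves.
- hand_in(): hands the job in, once; it reports no verdict.
The state is a dict: "time_s": time; "joint_pos": joint angles; "joint_vel": joint speeds; "joint_efforts": joint torques, N m; "position": TCP position; "orientation": TCP orientation; "wrist_force": force on the tool from outside, world axes, zero at the start; "ft_torque": the same for the moment, N m; "gripper_width": finger opening in m.
Only numpy, scipy, OpenCV 4.12 (cv2) and the standard library are available. Lean on these libraries where they do the work, as an engineer would, in place of code of your own. Each camera call takes 0.05 s, during which the arm holds its last target.

### The job

Lay the steel filter cell in the saddle of the tie press, between the two end plates, without dropping it, and let it go. Then turn the turnbuckle by its bars, pushing the upper bar away from the saddle, so that both plates draw in together until they grip the cell firmly and the bars have become clearly harder to turn; stop there, as too hard a squeeze ruins the seals. Let go of everything and leave the glassware round about where it stands.

Things in the scene. Friction and masses are not known exactly. Their poses are not given: they have to be found in the camera images.
- cell_center (a point): Centre of the loose filter cell, a lying steel barrel 36 mm in diameter between two square aluminium end caps; it lies alone on the bench at the start. 80 mm long along its y axis; each cap is 44 x 44 mm and 10 mm thick, z up. Lying on the bench its centre is 22 mm up. The barrel between the caps is 60 mm long and is the place to grip. About 0.35 kg.
- filter_cell: The same filter cell as a body; its origin is the same centre and its axes are the same.
- tie_press: The fixed tie press: grey base 235 x 260 x 12 mm, origin at the centre of its underside on the bench, x across (saddle side to turnbuckle side), y along its length, z up. Rails on it reach 20 mm up. The end plates are 14 mm thick and reach 86 mm up beside the saddle, 94 mm beside the turnbuckle.
- saddle (a point): Where the cell's centre belongs: 50 mm above the bench, 65 mm to the -x side of the press's origin; axes as the press. The saddle's flat top is 28 mm up. Four tapered corner lips (to 43 mm up, 50 mm apart in x, 22 to 36 mm from the centre in y) hold the cell's caps with 3 mm play each side. The cell lies with its y axis along the press's y, either way round.
- hub (a point): Centre of the turnbuckle, 70 mm above the bench, 75 mm to the +x side of the press's origin, axes as the press; it turns about the press's y. A hub (15 mm radius, 22 mm long) carries four round bars, 9 mm thick, 90 degrees apart, ends 55 mm from the axis. Free turning takes 0.28 N m; each newton of squeeze on the cell adds 0.005 N m. It stays where it is left.
- turnbuckle: The turning body, origin at the hub; its bars lie along its own +x, -x, +z and -z. Pushing the upper bar away from the saddle (press +x) draws each plate in by 2.5 mm per radian. Starts within 0.8 rad of bars upright; needs 1.5 to 4.5 rad, so several pushes, bar after bar. Right squeeze: about 40 N on the cell, 0.48 N m to turn; over 12 N (0.34 N m) is firm, over 80 N (0.68 N m) is ruin.
- end_plate_left: End plate on the press's +y side, origin on its inner face at x = 0 in the press's frame and 20 mm above the bench. Before the saddle it carries a round rubber-faced pad, 34 mm in diameter, on an adjusting screw: the pad's face stands 4 to 8 mm in front of the plate (differently every time) and keeps its place under load.
- end_plate_right: End plate on the press's -y side, origin on its inner face, as on the left; its round pad is fixed and stands 4 mm in front of the plate. At the start the gap between the two pads is 88 to 100 mm.
- beaker: Small loose glass beaker, 61 x 56 x 69 mm, origin under its centre; a bystander.
- flask: Small loose conical glass flask, 64 mm wide and 114 mm high, origin under its centre; a bystander.
Things that resemble listed ones, but are neither listed nor needed, are in the scene too. What is shaped like the filter_cell but red is not meant.

How it is judged:
By the outcome, as a careful person would: the job done as asked, in the order asked, and still so for the second after the job is handed in, with the robot touching nothing.
It also fails if it takes over 72 s, if anything falls off the work surface, if the arm or the gripper's body presses on something with over 40 N, if the wrist force passes 120 N, or if a joint passes its speed limit or range.

## Working session

There is one attempt and no reset: what is moved stays moved. The work goes in short steps, each a Python script; the robot and the scene stay as the last script left them, time stands still between calls to the robot, and variables do not carry over. Pictures are saved under pics/ and viewed, and the job is handed in when it is done.

```bash
mkdir -p pics; cat > h.py <<'E'
import numpy as np, cv2
from workcell import bot, hand, kinematics, get_obs, vision, hand_in
def snap(n,f,crop=None,s=1):
    c=vision.read_camera(n); im=c["frame"][:,:,::-1].copy()
    np.savez('pics/'+f+'.npz',frame=c["frame"],K=c["intrinsics"],V=c["view"])
    if crop: x0,y0,x1,y1=crop; im=im[y0:y1,x0:x1]
    im=cv2.resize(im,None,fx=s,fy=s,interpolation=cv2.INTER_CUBIC)
    cv2.imwrite('pics/'+f+'.png',im); return c
def crop(f,x0,y0,x1,y1,s,o):
    d=np.load('pics/'+f+'.npz'); im=d['frame'][y0:y1,x0:x1,::-1]
    cv2.imwrite('pics/'+o+'.png',cv2.resize(im,None,fx=s,fy=s,interpolation=cv2.INTER_CUBIC))
def ray(f,u,v,z):
    d=np.load('pics/'+f+'.npz');K,V=d['K'],d['V']
    R,t=V[:3,:3],V[:3,3]; o=-R.T@t; r=R.T@np.linalg.inv(K)@np.array([u,v,1.])
    return o+r*(z-o[2])/r[2]
def proj(f,p):
    d=np.load('pics/'+f+'.npz');K,V=d['K'],d['V']
    q=K@(V[:3,:3]@np.asarray(p,float)+V[:3,3]); return q[:2]/q[2]
E
python3 - <<'E'
from h import *
for n in("scene","top","wrist"):
    c=snap(n,n+"0",s=1.5); print(n,c["intrinsics"][0],np.linalg.inv(c["view"])[:3].round(3))
o=get_obs();print({k:np.round(v,3) for k,v in o.items()}, bot.tcp_to_tips)
E
```

```text
scene [435.53511116   0.         257.52483013] [[-0.693 -0.519  0.501 -0.102]
 [-0.721  0.481 -0.498  0.734]
 [ 0.017 -0.707 -0.707  0.979]]
top [411.95364094   0.         263.77725196] [[-0.019 -0.997  0.072  0.435]
 [-1.     0.019  0.008  0.053]
 [-0.009 -0.072 -0.997  1.391]]
wrist [323.87656563   0.         253.73941664] [[ 0.263 -0.912 -0.315  0.246]
 [-0.965 -0.249 -0.084 -0.581]
 [-0.002  0.326 -0.945  0.373]]
{'time_s': np.float64(0.15), 'joint_pos': array([-1.307,  0.353,  1.634, -0.   ,  1.155, -0.002]), 'joint_vel': array([ 0.001, -0.003, -0.001,  0.001, -0.001, -0.001]), 'joint_efforts': array([-1.0000e-03, -6.0564e+01, -3.4234e+01, -0.0000e+00,  6.0000e-03,
       -0.0000e+00]), 'position': array([ 0.164, -0.603,  0.211]), 'orientation': array([-0.094,  0.701, -0.7  ,  0.094]), 'wrist_force': array([0.784, 1.242, 0.457]), 'ft_torque': array([0.026, 0.031, 0.038]), 'gripper_width': np.float64(0.085)} 0.017
```

View pics/scene0.png

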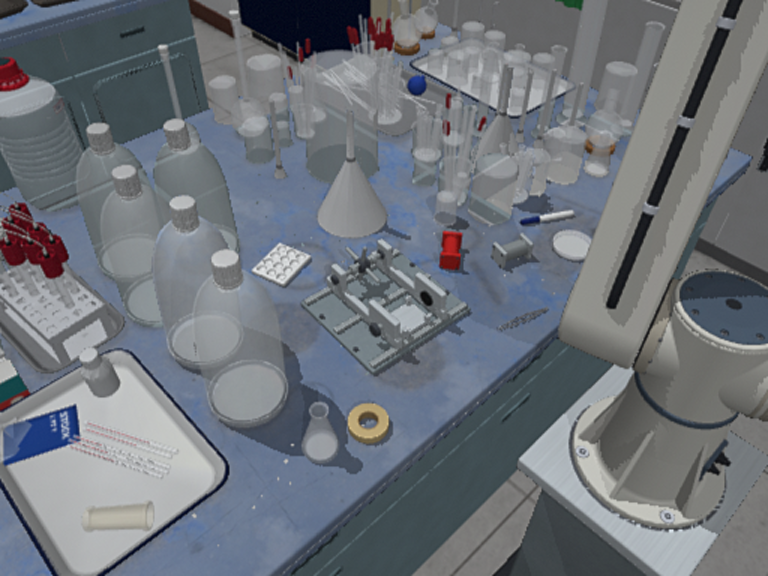

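View pics/top0.png

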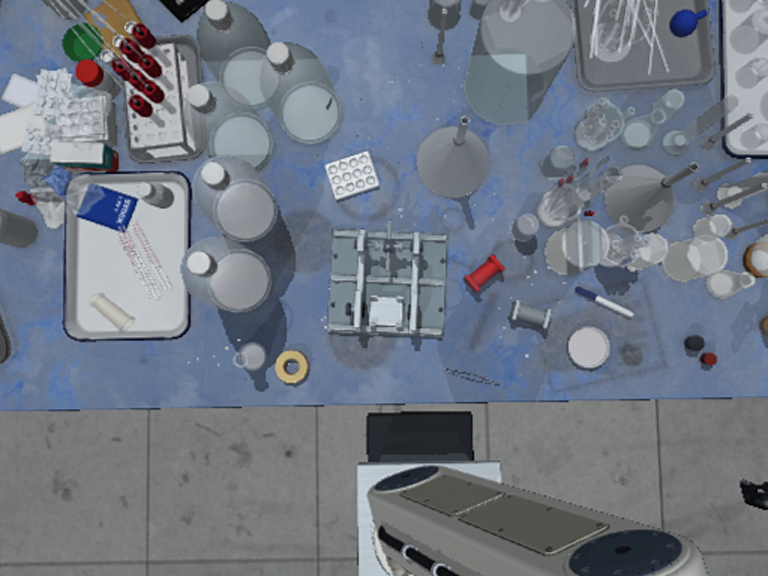

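The overview shows the grey cell at about (531,314) in the enlarged top picture and the press at about (388,284), with its saddle towards the robot. I'll enlarge both.

```bash
python3 - <<'E'
from h import *
crop('top0',210,140,310,240,6,'t_press'); crop('top0',300,160,400,240,8,'t_cell')
crop('scene0',195,150,325,255,6,'s_press'); crop('scene0',280,140,370,200,8,'s_cell')
E
```

```text
(no output)
```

View pics/t_press.png

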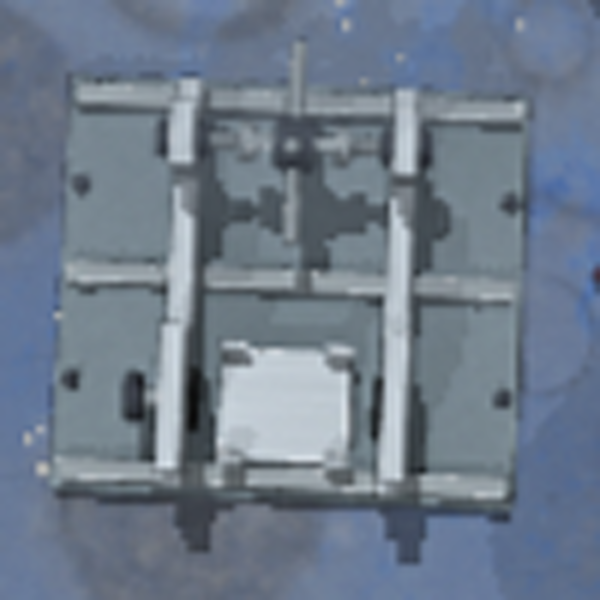

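View pics/t_cell.png

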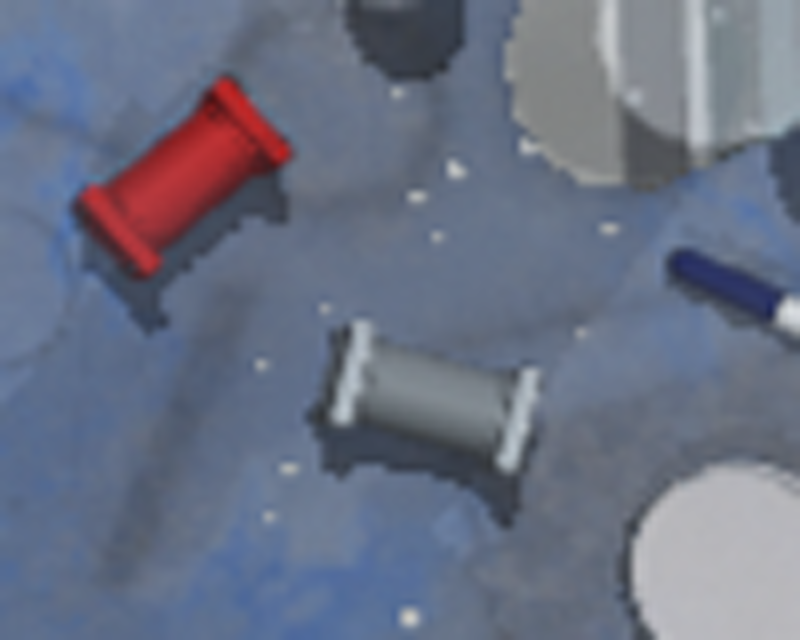

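View pics/s_press.png

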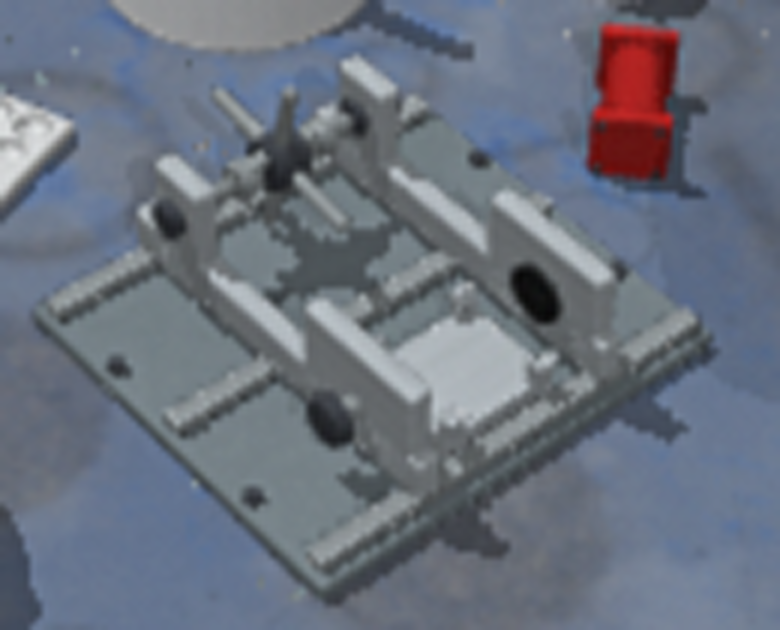

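View pics/s_cell.png

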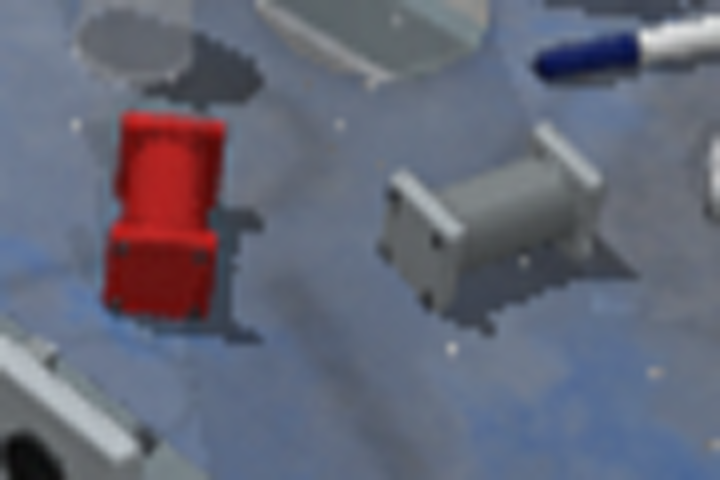

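```bash
python3 - <<'E'
from h import *
def P(cx,cy,s,ox,oy,z,f='top0'): return ray(f,(cx+.5)/s-.5+ox,(cy+.5)/s-.5+oy,z)
c=[P(a,b,6,210,140,.012)[:2] for a,b in[(70,78),(530,97),(513,508),(53,490)]]
c=np.array(c);print(c, c.mean(0),[np.linalg.norm(c[i]-c[i-1]) for i in range(4)])
ydir=(c[0]-c[1]+c[3]-c[2]);print('yaw of y from world y',np.arctan2(-ydir[0],ydir[1]))
xd=(c[0]-c[3]+c[1]-c[2]);print('yaw x',np.arctan2(xd[1],xd[0]))
k=np.array([P(a,b,8,300,160,.044)[:2] for a,b in[(353,322),(540,372),(518,472),(332,421)]])
print(k,k.mean(0),[np.linalg.norm(k[i]-k[i-1]) for i in range(4)]);d=k[0]-k[1]+k[3]-k[2];print('cell y yaw',np.arctan2(-d[0],d[1]))
h=P(294,147,6,210,140,.085)
print(h)
E
```

```text
[[ 0.67687488  0.20493345]
 [ 0.66082186 -0.05402424]
 [ 0.43040382 -0.03890191]
 [ 0.44518063  0.21701754]] [0.5533203  0.08225621] [np.float64(0.23200916311054978), np.float64(0.2594547870060596), np.float64(0.2309137523731653), np.float64(0.25634569588491696)]
yaw of y from world y -0.05980663490444288
yaw x -0.05880616977494252
[[ 0.50720047 -0.19747286]
 [ 0.48531612 -0.2729549 ]
 [ 0.44477507 -0.26252689]
 [ 0.46694709 -0.1876078 ]] [ 0.47605969 -0.23014061] [np.float64(0.04144459153301448), np.float64(0.07859048499416318), np.float64(0.04186072554358698), np.float64(0.07813108868334995)]
cell y yaw -0.284954143849745
[0.6245221  0.07786907 0.085     ]
```

```bash
cat >> h.py <<'E'
from scipy.spatial.transform import Rotation as Ro
def down(yaw,flip=False):
    z=np.array([np.cos(yaw),np.sin(yaw),0]); z=-z if flip else z
    y=np.array([0,0,-1.]); x=np.cross(y,z)
    return Ro.from_matrix(np.stack([x,y,z],1)).as_quat()
def st():
    o=get_obs(); print('t %.2f'%o['time_s'],'p',np.round(o['position'],4),'F',np.round(o['wrist_force'],1),'T',np.round(o['ft_torque'],2),'w %.4f'%o['gripper_width'],'q',np.round(o['joint_pos'],2)); return o
E
python3 - <<'E'
from h import *
print(Ro.from_quat(get_obs()['orientation']).as_matrix().round(2))
for f in(False,True):
    for yw,p in((-.285,[.476,-.23,.2]),(-.06,[.488,.086,.2])): print(f,kinematics.solve_ik(p,down(yw,f)))
E
```

```text
[[-0.96 -0.    0.26]
 [-0.26  0.   -0.96]
 [ 0.   -1.   -0.  ]]
False [-4.52949450e-01  2.15789941e-01  1.85059116e+00 -4.44089210e-16
  1.07521155e+00 -1.67949450e-01]
False [ 1.71411262e-01  1.63555381e-01  1.91663765e+00 -4.44089210e-16
  1.06139962e+00  2.31411262e-01]
True [-4.52949450e-01  2.15789941e-01  1.85059116e+00 -4.44089210e-16
  1.07521155e+00  2.97364320e+00]
True [ 1.71411262e-01  1.63555381e-01  1.91663765e+00 -4.44089210e-16
  1.06139962e+00 -2.91018139e+00]
```

```bash
python3 - <<'E'
from h import *
bot.reach([.476,-.23,.19],down(-.285)); st()
snap('wrist','w1',s=1.5)
print(proj('w1',[.476,-.23,.022])*1.5)
E
```

```text
t 1.93 p [ 0.4759 -0.2308  0.1901] F [-0.2 -0.3 -0.6] T [0.02 0.01 0.02] w 0.0856 q [-0.45  0.23  1.86 -0.    1.05 -0.17]
[379.8149634  245.59729335]
```

View pics/w1.png

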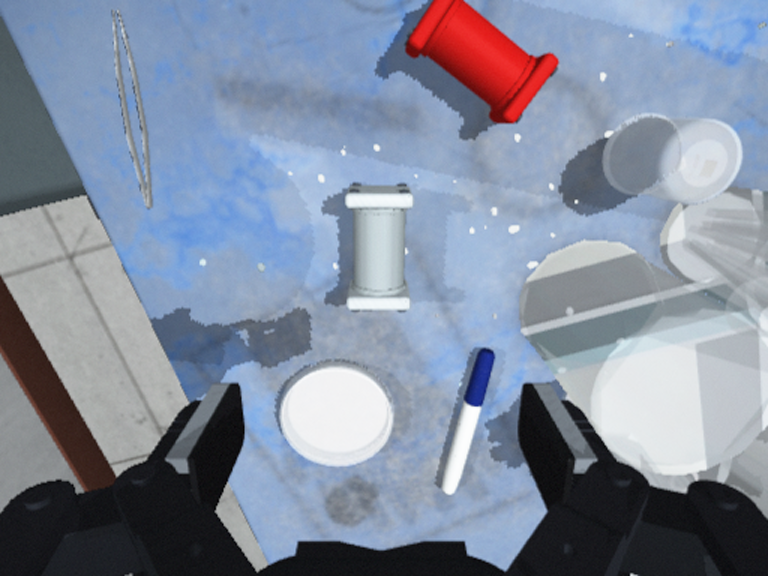

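The wrist view shows the cell at (379,247), against a predicted (380,246), and it is square to the jaws. I'll grasp it.

```bash
python3 - <<'E'
from h import *
bot.servo_line([.476,-.23,.024],velocity=.12); st()
hand.move_gripper(0.0,60); st()
bot.servo_line([.476,-.23,.16],velocity=.1); st()
bot.reach([.37,.06,.2],down(-.06)); st()
snap('wrist','w2',s=1.5)
E
```

```text
t 3.51 p [ 0.4765 -0.2302  0.0246] F [-0.6 -0.7  0. ] T [ 0.04  0.04 -0.01] w 0.0853 q [-0.45  0.46  1.98 -0.    0.7  -0.17]
t 4.28 p [ 0.476 -0.23   0.024] F [ 0.2  0.1 -0.3] T [-0.03  0.01  0.04] w 0.0000 q [-0.45  0.46  1.98 -0.    0.7  -0.17]
t 5.78 p [ 0.4756 -0.2298  0.1593] F [-0.   0.6  0.2] T [ 0.01 -0.01  0.01] w -0.0002 q [-0.45  0.26  1.89 -0.    0.99 -0.17]
t 6.97 p [0.3706 0.0596 0.2   ] F [-0.1 -0.8  0.2] T [-0.   -0.01 -0.01] w -0.0002 q [ 0.16 -0.04  2.14 -0.    1.04  0.22]
```

View pics/w2.png

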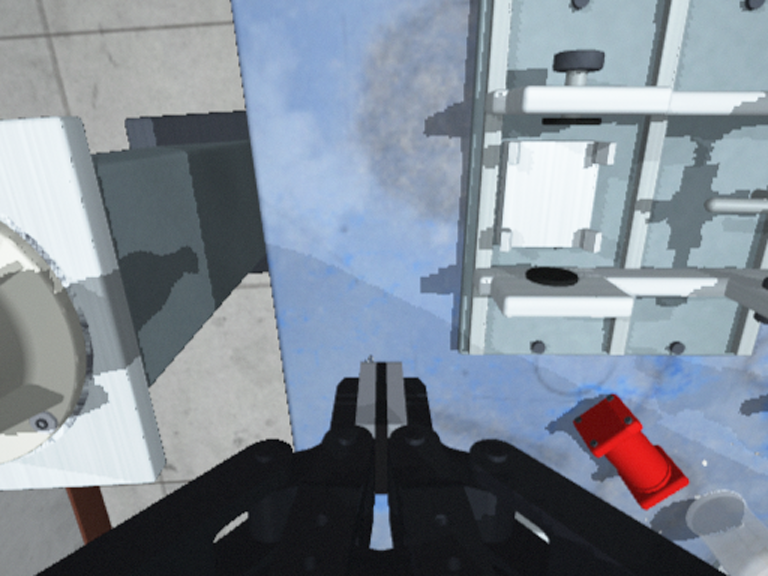

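The gripper closed to 0 mm, so the grasp missed. I'll look at where the cell is now.

```bash
python3 - <<'E'
from h import *
snap('top','t2',s=1.5);snap('scene','s2',s=1.5)
E
```

```text
(no output)
```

View pics/t2.png

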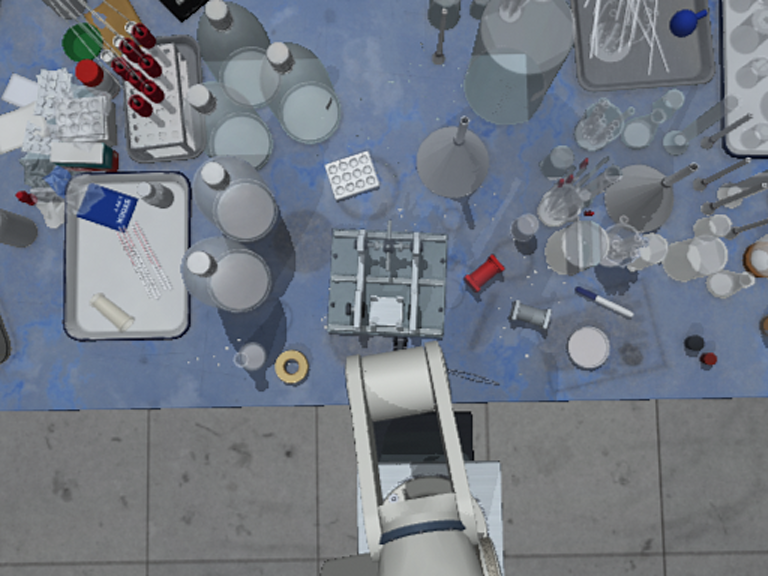

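View pics/s2.png

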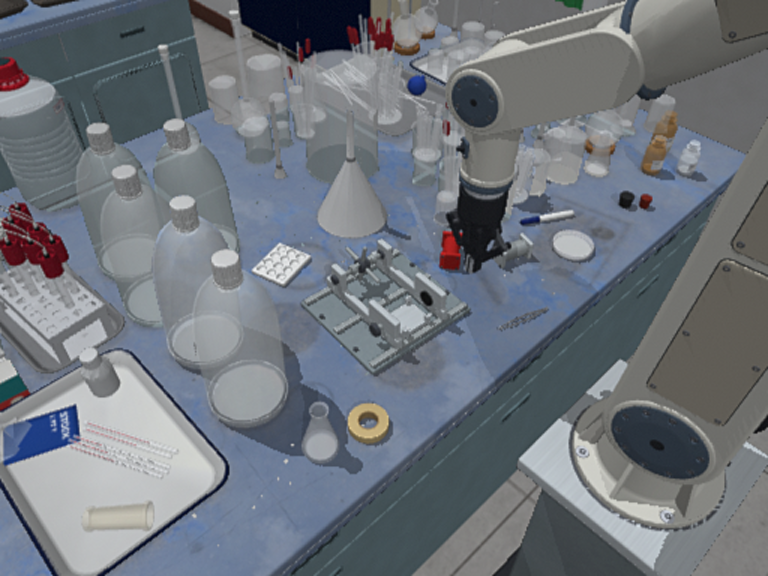

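```bash
python3 - <<'E'
from h import *
o=get_obs()
for f in('s2','w2'):
  for p in([.3706,.0596,.2],[.3706,.0596,.183],[.476,-.23,.022],[.488,.086,.05],[.488,.086,.028]): print(f,p,proj(f,p)*1.5)
print(Ro.from_quat(o['orientation']).as_matrix().round(3), o['joint_pos'])
print(Ro.from_quat(down(-.285)).as_matrix().round(3))
crop('t2',300,160,400,240,8,'t_cell2')
crop('s2',270,120,380,200,7,'s_cell2')
E
```

```text
s2 [0.3706, 0.0596, 0.2] [470.86504377 277.92425625]
s2 [0.3706, 0.0596, 0.183] [469.80051515 284.94654803]
s2 [0.476, -0.23, 0.022] [511.89523112 249.60443398]
s2 [0.488, 0.086, 0.05] [408.11169176 308.82921101]
s2 [0.488, 0.086, 0.028] [407.65557111 316.45205522]
w2 [0.3706, 0.0596, 0.2] [379.02009424 358.22784083]
w2 [0.3706, 0.0596, 0.183] [379.14421323 338.75824112]
w2 [0.476, -0.23, 0.022] [514.9628103  546.48466329]
w2 [0.488, 0.086, 0.05] [559.60592832 202.96259156]
w2 [0.488, 0.086, 0.028] [548.41485479 197.7428205 ]
[[-0.061 -0.     0.998]
 [-0.998 -0.    -0.061]
 [ 0.    -1.    -0.   ]] [ 1.54968168e-01 -3.92436212e-02  2.13760974e+00 -1.50355863e-04
  1.04349199e+00  2.16495496e-01]
[[-0.281  0.     0.96 ]
 [-0.96   0.    -0.281]
 [ 0.    -1.     0.   ]]
```

View pics/t_cell2.png

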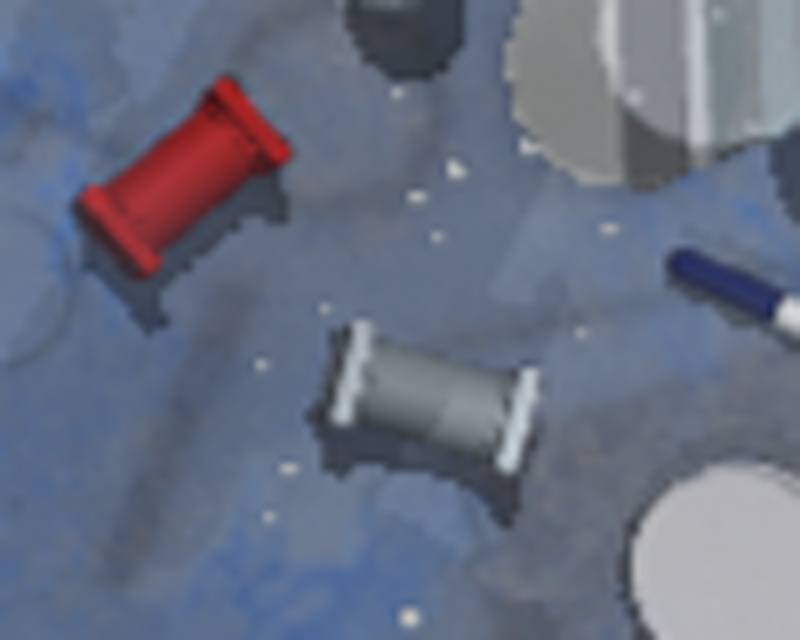

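View pics/s_cell2.png

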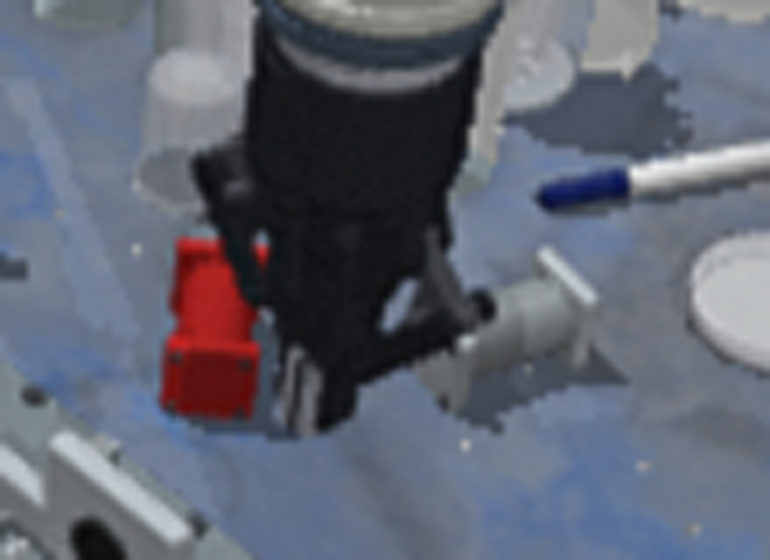

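The tips look higher in the pictures than the TCP report implies. I'll repeat the descent at the cell and look before closing.

```bash
python3 - <<'E'
from h import *
hand.move_gripper(0.085)
bot.reach([.476,-.23,.1],down(-.285)); st()
bot.servo_line([.476,-.23,.024],velocity=.12); bot.dwell(.2); st()
snap('wrist','w3',s=1.5);snap('scene','s3',crop=(270,100,400,200),s=6)
E
```

```text
t 9.14 p [ 0.476  -0.2291  0.1003] F [-0.2 -0.5  0. ] T [ 0.02  0.01 -0.03] w 0.0850 q [-0.45  0.34  1.94  0.    0.86 -0.17]
t 10.12 p [ 0.4766 -0.2303  0.0248] F [ 0.2 -0.1 -0.2] T [-0.   -0.01 -0.01] w 0.0847 q [-0.45  0.46  1.98  0.    0.7  -0.17]
```

View pics/w3.png

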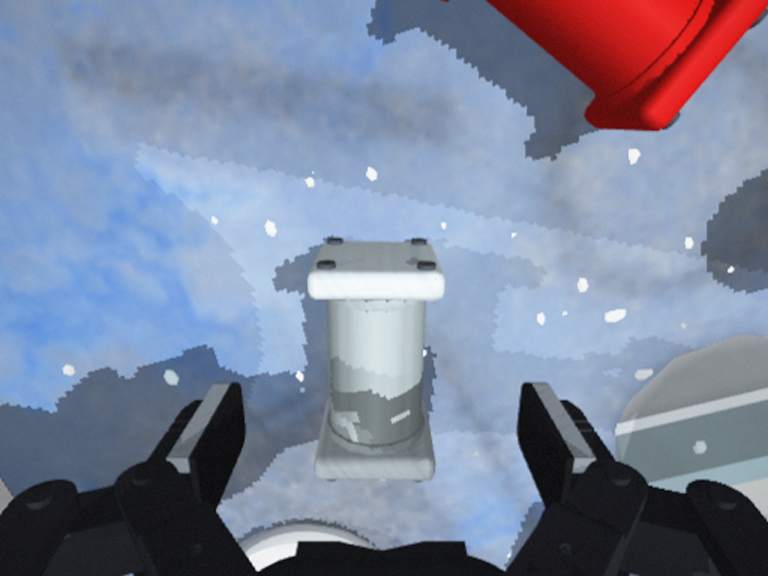

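View pics/s3.png

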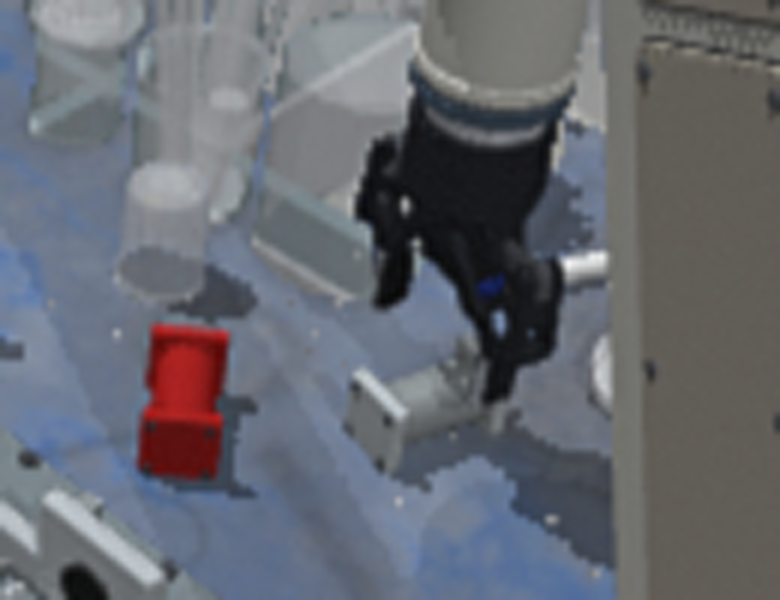

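The fingers clearly stop above the barrel, and their shadows fall across it. I'll triangulate the real fingertip position in the tool frame.

```bash
python3 - <<'E'
from h import *
from scipy.optimize import least_squares
p0=np.array([.4766,-.2303,.0248]); R=Ro.from_quat(down(-.285)).as_matrix()
def tri(obs):
    # obs: list (file,u,v) -> tool coordinates
    def f(q): return np.concatenate([proj(n,p0+R@q)-np.array([u,v]) for n,u,v in obs])
    r=least_squares(f,[0,0,0.]); return r.x, r.fun
snap('top','t3',crop=(300,140,400,240),s=6)
# scene left(far,+x) finger tip ; wrist right
for a,b in(((335,150.5),(525/1.5,385/1.5)),((352.5,166.7),(240/1.5,385/1.5))):
    print(tri([('s3',*a),('w3',*b)]))
for z in(.085/2,-.085/2):
  for y in(.004,.017): print(z,y,proj('s3',p0+R@[0,y,z]),proj('w3',p0+R@[0,y,z])*1.5)
E
```

```text
(array([-0.00721184, -0.03158322,  0.04463401]), array([-1.81744402,  0.68078798, -0.0890214 ,  0.25711609]))
(array([-0.00310374, -0.02472485, -0.04496065]), array([-2.67274259,  1.77018021, -0.07904388,  0.47157738]))
0.0425 0.004 [333.8314256  159.06909357] [491.09157614 353.643744  ]
0.0425 0.017 [333.29252606 161.97238753] [484.17411085 339.03986804]
-0.0425 0.004 [348.68369365 174.29726311] [267.72714727 353.73610172]
-0.0425 0.017 [348.02953307 177.20981299] [274.73563713 339.12071464]
```

View pics/t3.png

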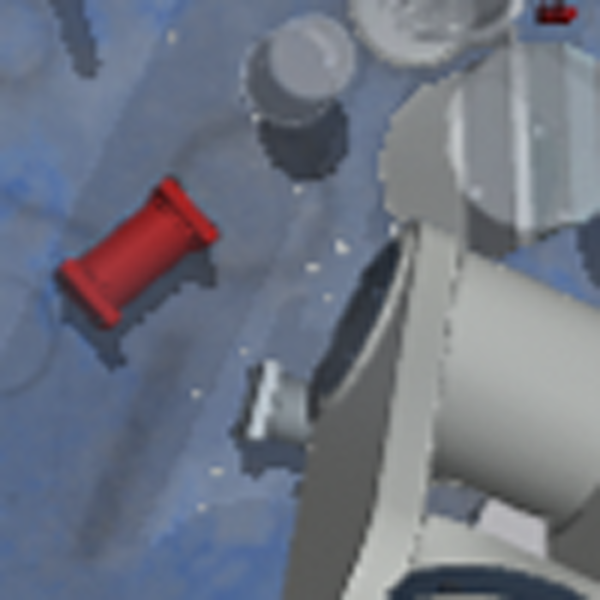

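```bash
python3 - <<'E'
from h import *
from scipy.optimize import least_squares
p0=np.array([.3706,.0596,.2]); R=Ro.from_quat(down(-.06)).as_matrix()
f=lambda q: np.concatenate([proj(n,p0+R@q)-np.array([u,v]) for n,u,v in [('s2',314,181),('w2',380/1.5,362/1.5)]])
r=least_squares(f,[0,0,0.]);print(r.x,r.fun)
bot.servo_line([.476,-.23,.09],velocity=.2)
hand.move_gripper(0.0)
bot.reach([.46,-.13,.06],down(-.06)); bot.servo_line([.46,-.13,.022],velocity=.1); bot.dwell(.1); st()
snap('scene','s4',crop=(250,100,380,200),s=6)
z=.022
F0=get_obs()['wrist_force'][2]
while z>-.04:
    z-=.002; bot.servo_line([.46,-.13,z],velocity=.04)
    F=get_obs()['wrist_force'][2]-F0
    if abs(F)>4: break
print(z); st()
bot.servo_line([.46,-.13,z+.03],velocity=.1)
E
```

```text
[-0.0070059  -0.01657031  0.00032844] [-1.400822    0.7532372  -0.11850618  0.29023693]
t 12.66 p [ 0.4606 -0.1304  0.0225] F [0.1 0.8 0.9] T [-0.01  0.01 -0.01] w 0.0001 q [-0.28  0.41  2.08 -0.    0.65 -0.22]
-0.02000000000000001
t 17.96 p [ 0.4603 -0.1301 -0.0196] F [-1.   0.6  8.3] T [-0.02  0.25 -0.01] w 0.0002 q [-0.28  0.49  2.1  -0.    0.55 -0.22]
```

View pics/s4.png

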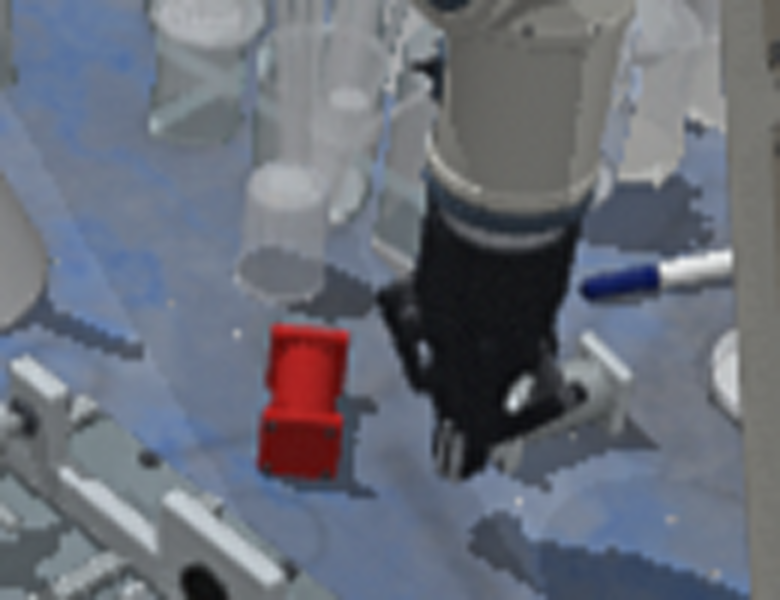

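The bench touch puts the shut fingertips at tool y = −18.5 mm, not +17 mm. The fingers therefore reach 35.5 mm short of the reported TCP. I'll correct for that and grasp again.

```bash
cat >> h.py <<'E'
DZ=-0.0355   # reported = true + DZ (tool pointing down)
def T(x,y,z): return [x,y,z+DZ]
E
python3 - <<'E'
from h import *
hand.move_gripper(0.085)
bot.reach(T(.476,-.23,.09),down(-.285))
bot.servo_line(T(.476,-.23,.025),velocity=.12); o=st()
hand.move_gripper(0.0,60); st()
if get_obs()['gripper_width']>.03:
    bot.servo_line(T(.476,-.23,.13),velocity=.1); st()
    bot.reach(T(.38,.03,.16),down(-.06)); st()
    snap('wrist','w5',s=1.5)
E
```

```text
t 20.40 p [ 0.4761 -0.2296 -0.0105] F [0.5 0.7 0.3] T [-0.05  0.02 -0.01] w 0.0852 q [-0.45  0.52  1.99  0.    0.63 -0.17]
t 20.92 p [ 0.4761 -0.2301 -0.0097] F [-2.   0.8  9.4] T [ 0.17  0.34 -0.1 ] w 0.0342 q [-0.45  0.52  1.99  0.    0.63 -0.17]
t 22.12 p [ 0.4755 -0.2298  0.0939] F [ 0.3 -0.1 -4.8] T [ 0.01 -0.01  0.02] w 0.0342 q [-0.45  0.35  1.94  0.    0.85 -0.17]
t 23.20 p [0.381  0.0296 0.1246] F [ 0.1 -0.2 -5. ] T [ 0.03  0.02 -0.02] w 0.0341 q [ 0.07  0.09  2.21 -0.    0.84  0.13]
```

View pics/w5.png

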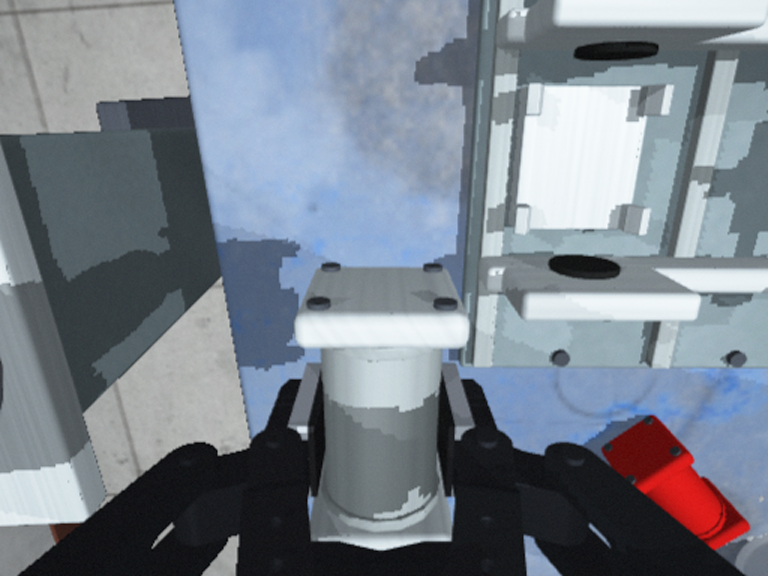

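```bash
python3 - <<'E'
from h import *
o=get_obs();p=np.array(o['position']);yw=-.06
def loc(c,yw,q): 
    cs,sn=np.cos(yw),np.sin(yw); return [c[0]+cs*q[0]-sn*q[1],c[1]+sn*q[0]+cs*q[1],q[2]]
im=cv2.imread('pics/w5.png')
cz=p[2]+.032
for sx in(-1,1):
  for sz in(-1,1):
    for yy in (.04,.03):
      u=proj('w5',loc(p,yw,[sx*.022,yy,cz+sz*.022]))*1.5; cv2.circle(im,tuple(u.astype(int)),3,(0,0,255) if yy>.035 else (0,255,255),1)
org=[.5533,.0823]
for sx in(-1,1):
  for y in(-.036,-.022,.022,.036):
    u=proj('w5',loc(org,yw,[-.065+sx*.025,y,.043]))*1.5; cv2.circle(im,tuple(u.astype(int)),3,(0,255,0),1)
for q in([-.1175,-.13,.012],[-.1175,.13,.012],[.1175,-.13,.012]):
    u=proj('w5',loc(org,yw,q))*1.5; print(u); cv2.circle(im,tuple(u.astype(int)),3,(255,0,255),1)
cv2.imwrite('pics/w5o.png',im)
cv2.imwrite('pics/w5c.png',cv2.resize(im[0:400,400:768],None,fx=2,fy=1.5 if 0 else 2)[:600*2,:][:800])
E
```

```text
[460.30291071 370.49405352]
[ 490.13420071 -129.19321104]
[829.1219518  370.29076709]
```

View pics/w5o.png

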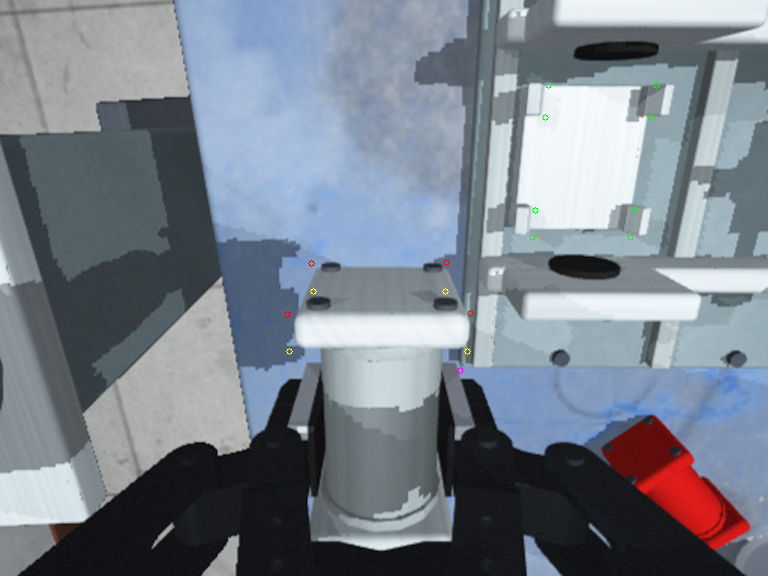

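The cell is held at 34 mm width and within 1 mm of the predicted outline, and the predicted lip positions match the picture. Next I'll move above the saddle and check before lowering.

```bash
python3 - <<'E'
from h import *
s=[.4884-.0007,.0862]
bot.servo_line([*s,.1246],ori=down(-.06),velocity=.2); 
bot.servo_line([*s,.055],velocity=.15); bot.dwell(.15); st()
snap('wrist','w6',s=1.5); snap('scene','s6',crop=(195,130,325,230),s=6)
E
```

```text
t 24.77 p [0.4885 0.0863 0.0561] F [ 0.3  0.2 -4.7] T [ 0.01  0.02 -0.02] w 0.0343 q [ 0.17  0.37  2.03 -0.    0.74  0.23]
```

View pics/w6.png

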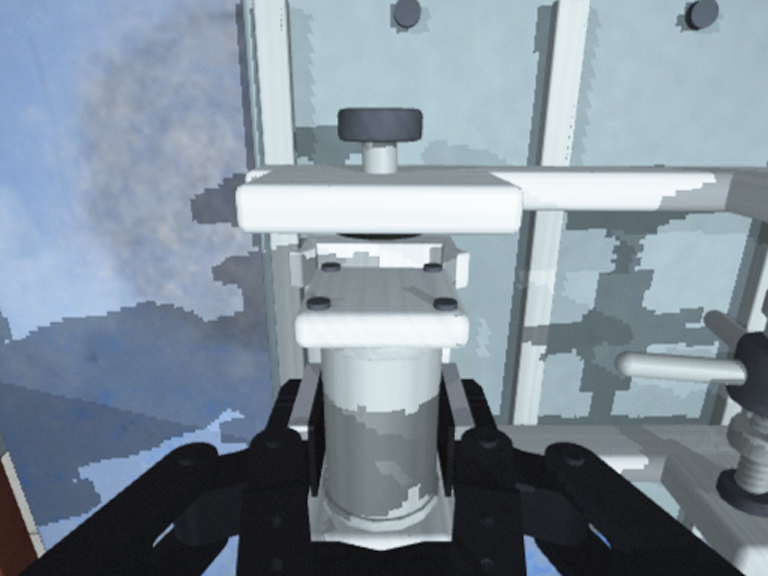

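View pics/s6.png

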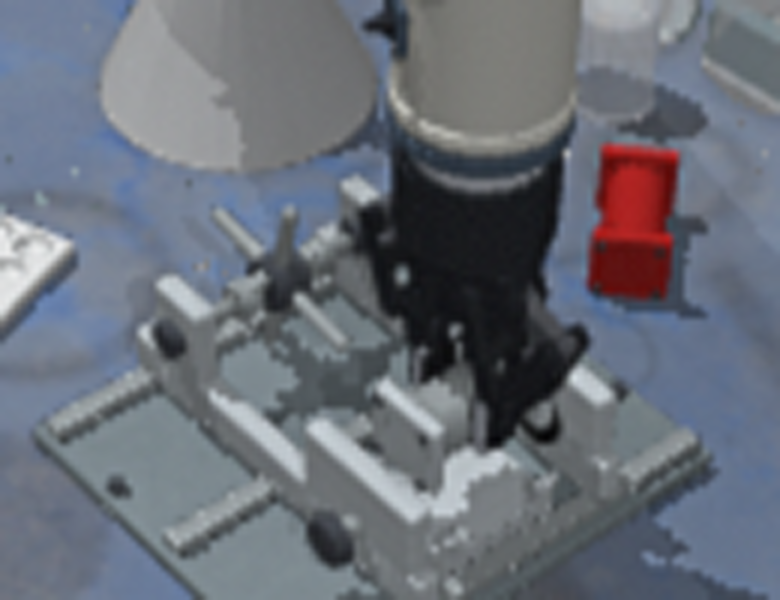

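```bash
python3 - <<'E'
from h import *
s=[.4884-.0007,.0862]
bot.servo_line([*s,.026],velocity=.1); st()
z=.026
while z>.0165:
    z-=.0015; bot.servo_line([*s,z],velocity=.04); F=get_obs()['wrist_force'][2]
    if F>0: break
print(z);st()
hand.move_gripper(.06); st()
bot.servo_line([*s,.09],velocity=.2); bot.dwell(.1); st()
snap('wrist','w7',s=1.5); snap('scene','s7',crop=(195,130,325,230),s=6)
E
```

```text
t 25.32 p [0.4874 0.0862 0.0258] F [-0.9 -0.1 -4.1] T [ 0.05 -0.03  0.03] w 0.0340 q [ 0.17  0.42  2.05 -0.    0.67  0.23]
0.01699999999999999
t 26.82 p [0.4877 0.0862 0.0182] F [-5.5 -0.5 16.9] T [-0.2   0.91  0.05] w 0.0344 q [0.17 0.44 2.05 0.   0.65 0.23]
t 27.18 p [0.4878 0.0862 0.017 ] F [-0.7 -0.7 -0.8] T [0.01 0.03 0.03] w 0.0598 q [ 0.17  0.44  2.05 -0.    0.65  0.23]
t 27.80 p [0.4868 0.086  0.0889] F [-0.1 -0.2 -0.5] T [0.02 0.01 0.05] w 0.0601 q [ 0.17  0.32  2.01 -0.    0.81  0.23]
```

View pics/w7.png

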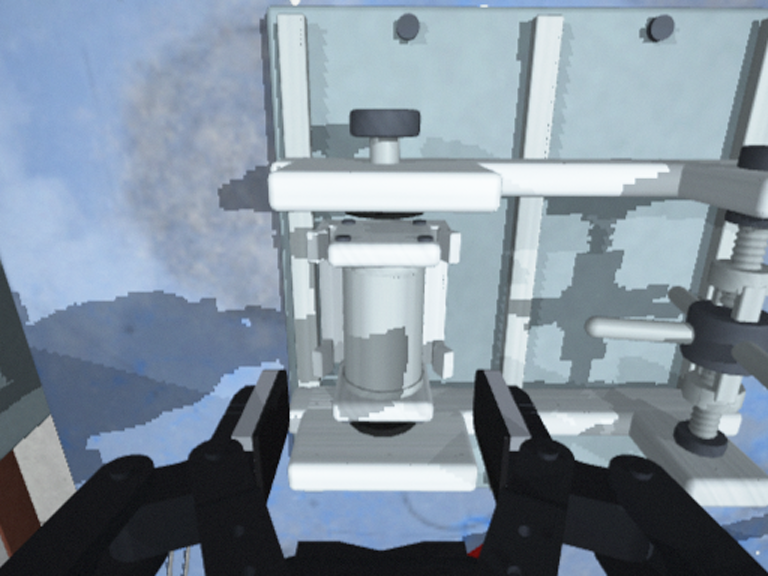

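View pics/s7.png

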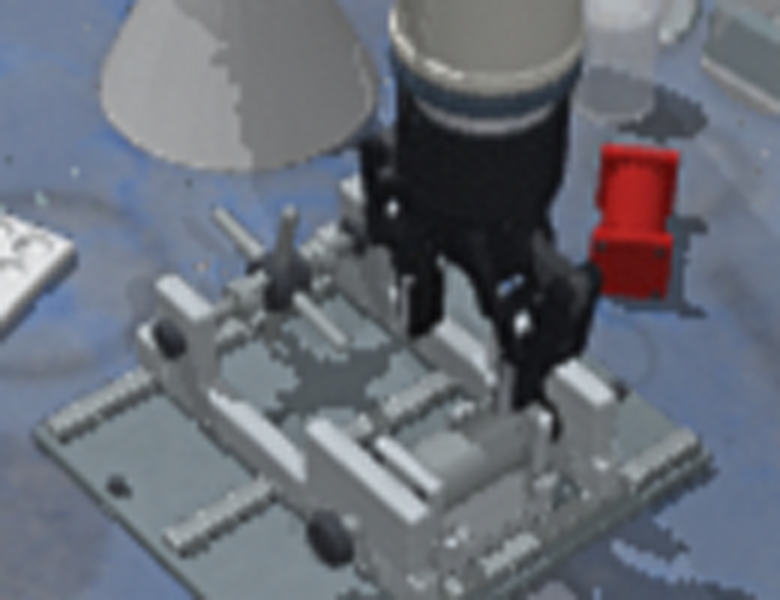

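The cell is seated between the four lips, with its caps at (384,250) and (384,403) in the wrist view. Next I'll find the turnbuckle's phase.

```bash
python3 - <<'E'
from h import *
cs,sn=np.cos(-.06),np.sin(-.06)
org=np.array([.5533,.0823])
def W(x,y,z): return [org[0]+cs*x-sn*y,org[1]+sn*x+cs*y,z]
for ph in np.arange(-.8,.81,.2):
    print(round(ph,1),end=' ')
    for k,n in((0,'up'),(1,'+x'),(3,'-x')):
        a=ph+k*np.pi/2; p=W(.075+.055*np.sin(a),0,.07+.055*np.cos(a))
        print(n,((proj('s7',p)-[195,130])*6).round(),(proj('w7',p)*1.5).round(),end=' | ')
    print()
print((proj('s7',W(.075,0,.07))-[195,130])*6,proj('w7',W(.075,0,.07))*1.5)
crop('w7',370,140,512,300,5,'w7c')
for q in(np.pi/2-.06,-np.pi/2-.06): print(kinematics.solve_ik([.58,.08,.077],down(q)))
E
```

```text
-0.8 up [331. 259.] [684. 385.] | +x [233. 178.] [921. 387.] | -x [328. 370.] [592. 302.] | 
-0.6 up [320. 240.] [724. 396.] | +x [225. 183.] [916. 374.] | -x [337. 366.] [585. 308.] | 
-0.4 up [307. 222.] [766. 405.] | +x [219. 192.] [903. 361.] | -x [344. 358.] [581. 316.] | 
-0.2 up [294. 206.] [809. 411.] | +x [216. 204.] [884. 349.] | -x [348. 346.] [583. 326.] | 
-0.0 up [280. 193.] [848. 414.] | +x [215. 219.] [861. 337.] | -x [350. 332.] [591. 336.] | 
0.2 up [266. 183.] [881. 412.] | +x [217. 236.] [834. 326.] | -x [349. 315.] [605. 348.] | 
0.4 up [253. 178.] [904. 406.] | +x [221. 254.] [807. 316.] | -x [345. 296.] [627. 361.] | 
0.6 up [242. 176.] [918. 396.] | +x [227. 272.] [778. 309.] | -x [338. 276.] [655. 374.] | 
0.8 up [232. 178.] [921. 385.] | +x [236. 291.] [750. 302.] | -x [329. 256.] [690. 387.] | 
[280.95249852 274.24658393] [725.85312618 336.4764599 ]
[ 1.34504220e-01  4.51540153e-01  1.82687516e+00 -4.44089210e-16
  8.63177343e-01 -1.37629211e+00]
[ 1.34504220e-01  4.51540153e-01  1.82687516e+00 -4.44089210e-16
  8.63177343e-01  1.76530055e+00]
```

View pics/w7c.png

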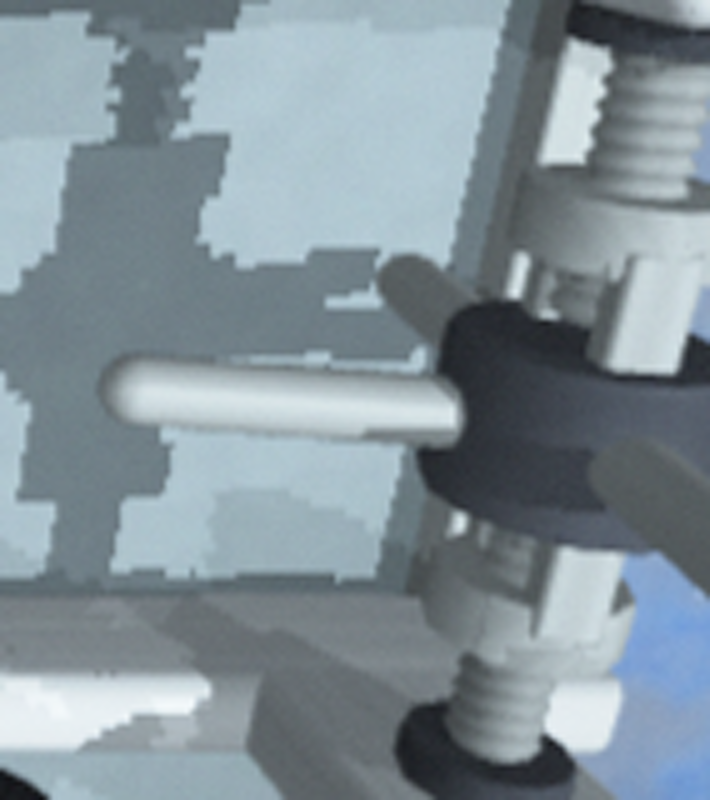

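The bar tips fit φ ≈ −0.18 rad. I'll run the first push and log the torque.

```bash
cat >> h.py <<'E'
YW=-.06; CS,SN=np.cos(YW),np.sin(YW); ORG=np.array([.5533,.0823]); QP=down(np.pi/2+YW)
TIP=.019; HW=.011; RB=.0045; LB=.055
def PW(x,zb,y=0.):  # tip-centre rel hub x, tip bottom rel hub z -> reported TCP
    X=.075+x; return [ORG[0]+CS*X-SN*y, ORG[1]+SN*X+CS*y, .07+zb-TIP]
def phi_of(xf,zb):
    # bar angle when finger right corner/face at xf
    g=np.linspace(-1.2,1.25,2451); c,s=np.cos(g),np.sin(g)
    sc=(zb-RB*s)/c
    corner=np.where((sc<LB)&(sc>0), sc*s-RB*c, np.inf)
    end=np.where(LB*c+RB*s>zb, LB*s-RB*c, np.inf)
    need=np.minimum(corner,end)   # finger face must not pass the trailing surface
    i=np.argmin(abs(need-xf)); ph=g[i]
    if corner[i]<=end[i]: pt=np.array([xf,zb])
    else: pt=np.array([xf,LB*c[i]+RB*s[i]])
    return ph,pt
def stroke(xs,xe,zb=.026,step=.004,v=.06,stop=.45,zup=.075,rise=True):
    bot.reach(PW(xs,zup),QP) ; bot.servo_line(PW(xs,zb),velocity=.2)
    bot.dwell(.1); b=np.array(get_obs()['wrist_force']); x=xs; tmax=0
    while x<xe-1e-6:
        x=min(x+step,xe); bot.servo_line(PW(x,zb),velocity=v)
        o=get_obs(); F=-(np.array(o['wrist_force'])-b); p=np.array(o['position'])
        xr=CS*(p[0]-ORG[0])+SN*(p[1]-ORG[1])-.075
        fx=CS*F[0]+SN*F[1]; fy=-SN*F[0]+CS*F[1]; fz=F[2]
        ph,pt=phi_of(xr+HW,zb); tau=pt[1]*fx-pt[0]*fz
        print('t%.1f x%.4f ph%.2f F %.1f %.1f %.1f tau %.2f'%(o['time_s'],xr,ph,fx,fy,fz,tau))
        if tau>stop: break
    return x
E
python3 - <<'E'
from h import *
hand.move_gripper(0.0); bot.servo_line([*get_obs()['position'][:2],.12],velocity=.25)
stroke(-.04,.020,stop=.6); st()
snap('wrist','w8',s=1.5); snap('scene','s8',crop=(195,130,325,230),s=6)
E
```

```text
t30.9 x-0.0351 ph-0.37 F 0.9 -0.5 1.5 tau 0.08
t31.2 x-0.0316 ph-0.30 F 0.2 0.6 0.9 tau 0.03
t31.4 x-0.0277 ph-0.23 F -0.1 -0.5 0.9 tau 0.01
t31.7 x-0.0242 ph-0.16 F 1.6 -0.1 -0.0 tau 0.09
t31.9 x-0.0206 ph-0.09 F 3.8 0.1 -1.8 tau 0.19
t32.2 x-0.0164 ph-0.02 F 3.8 0.1 -1.3 tau 0.20
t32.4 x-0.0129 ph0.10 F 6.2 0.5 -2.6 tau 0.16
t32.7 x-0.0090 ph0.25 F 7.0 0.4 -3.7 tau 0.19
t32.9 x-0.0052 ph0.39 F 6.5 0.5 -2.2 tau 0.18
t33.2 x-0.0019 ph0.50 F 7.3 -0.3 -0.4 tau 0.19
t33.4 x0.0016 ph0.61 F 8.3 0.0 0.1 tau 0.21
t33.7 x0.0057 ph0.72 F 8.0 0.0 0.6 tau 0.20
t33.9 x0.0101 ph0.82 F 7.0 1.0 -1.5 tau 0.21
t34.2 x0.0146 ph0.90 F 6.7 -0.2 -1.8 tau 0.22
t34.4 x0.0190 ph0.97 F 5.9 0.3 -2.7 tau 0.23
t 34.44 p [0.6471 0.0765 0.0766] F [-6.  -0.4  3.2] T [-0.05  1.05  0.01] w -0.0002 q [ 0.12  0.54  1.67  0.    0.93 -1.4 ]
```

View pics/s8.png

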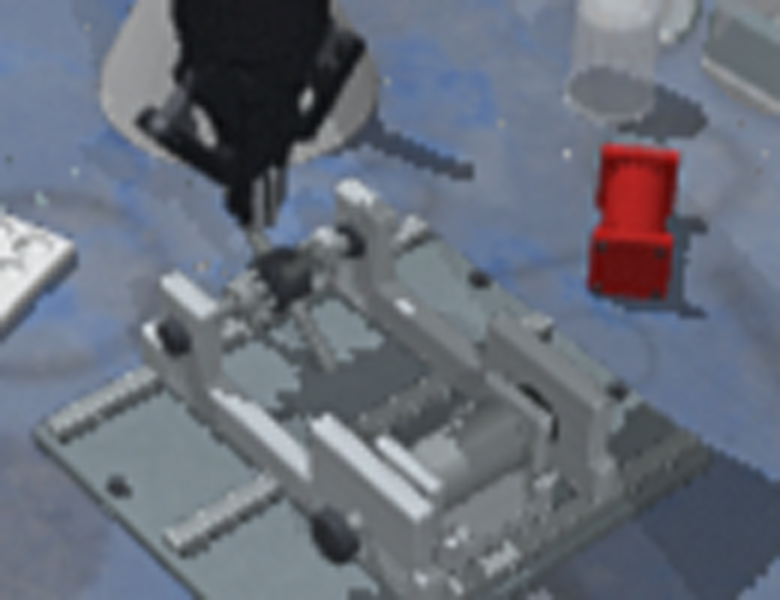

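View pics/w8.png

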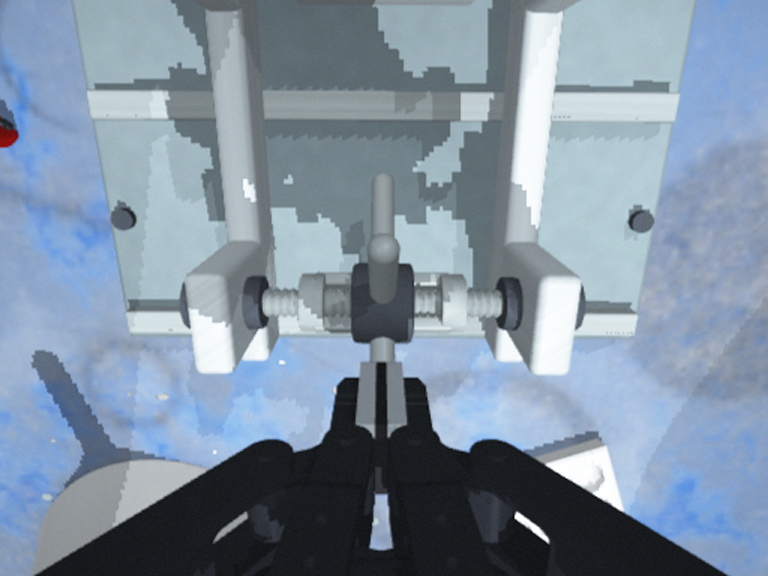

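```bash
python3 - <<'E'
from h import *
def W(x,y,z): return [ORG[0]+CS*x-SN*y,ORG[1]+SN*x+CS*y,z]
for ph in np.arange(.4,1.3,.1):
    print(round(ph,2),end=' ')
    for k in(-1,-2):
        a=ph+k*np.pi/2; p=W(.075+LB*np.sin(a),0,.07+LB*np.cos(a)); print(k,(proj('w8',p)*1.5).round(),end=' | ')
    print()
print(proj('w8',W(.075,0,.07))*1.5)
E
```

```text
0.4 -1 [380. 168.] | -2 [380. 219.] | 
0.5 -1 [380. 178.] | -2 [380. 209.] | 
0.6 -1 [381. 191.] | -2 [380. 200.] | 
0.7 -1 [381. 205.] | -2 [380. 191.] | 
0.8 -1 [381. 221.] | -2 [380. 182.] | 
0.9 -1 [381. 239.] | -2 [380. 175.] | 
1.0 -1 [381. 259.] | -2 [380. 168.] | 
1.1 -1 [381. 279.] | -2 [380. 162.] | 
1.2 -1 [381. 301.] | -2 [380. 157.] | 
[380.50209203 302.40861303]
```

The model φ of 0.97 agrees with the picture at about 0.9. Free turning reads about 0.20 on my scale, against a true 0.28, so the target is about 0.33 measured. Now the second push.

```bash
python3 - <<'E'
from h import *
p=get_obs()['position']; bot.servo_line([p[0],p[1],.07+.075-TIP],velocity=.25)
stroke(-.058,.020,step=.005,stop=.29); st()
snap('wrist','w9',s=1.5); snap('top','t9',crop=(210,140,310,240),s=6)
E
```

```text
t36.0 x-0.0519 ph-0.75 F 0.6 1.1 0.3 tau 0.03
t36.3 x-0.0476 ph-0.64 F 0.5 -0.4 0.4 tau 0.03
t36.5 x-0.0443 ph-0.57 F 5.5 0.2 1.6 tau 0.30
t 36.54 p [0.5839 0.0803 0.0763] F [-5.1  0.6 -1.6] T [ 0.06  0.75 -0.  ] w -0.0000 q [ 0.13  0.46  1.82  0.    0.87 -1.38]
```

View pics/w9.png

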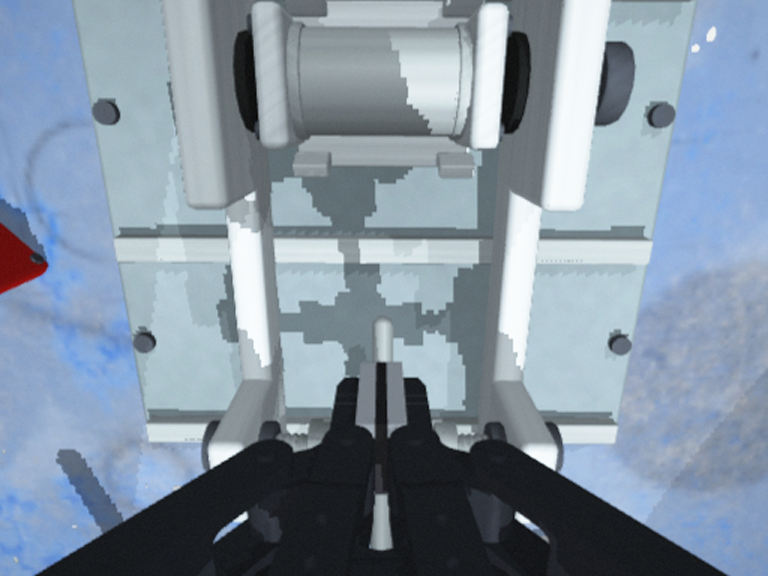

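```bash
cat >> h.py <<'E'
def cont(x,xe,b,zb=.026,step=.003,v=.06,stop=.4):
    taus=[]
    while x<xe-1e-6:
        x=min(x+step,xe); bot.servo_line(PW(x,zb),velocity=v)
        o=get_obs(); F=-(np.array(o['wrist_force'])-b); p=np.array(o['position'])
        xr=CS*(p[0]-ORG[0])+SN*(p[1]-ORG[1])-.075
        fx=CS*F[0]+SN*F[1]; fy=-SN*F[0]+CS*F[1]; fz=F[2]
        ph,pt=phi_of(xr+HW,zb); tau=pt[1]*fx-pt[0]*fz
        print('t%.1f x%.4f ph%.2f F %.1f %.1f %.1f tau %.2f'%(o['time_s'],xr,ph,fx,fy,fz,tau))
        if tau>stop: break
    return x
E
python3 - <<'E'
from h import *
x=cont(-.043,-.016,np.array([0,0,-.5]),step=.004,stop=.36); print(x)
snap('wrist','w10',crop=(100,0,460,150),s=2.2)
E
```

```text
t36.9 x-0.0400 ph-0.47 F 5.6 -0.5 -0.0 tau 0.26
t37.1 x-0.0358 ph-0.38 F 5.7 0.9 -2.1 tau 0.23
t37.4 x-0.0315 ph-0.30 F 5.3 0.1 -2.3 tau 0.23
t37.6 x-0.0272 ph-0.22 F 5.1 0.5 -2.6 tau 0.23
t37.9 x-0.0230 ph-0.14 F 4.8 0.2 -3.3 tau 0.22
t38.1 x-0.0189 ph-0.06 F 4.9 1.0 -3.6 tau 0.24
t38.4 x-0.0161 ph-0.01 F 4.9 0.2 -3.7 tau 0.25
-0.016
```

View pics/w10.png

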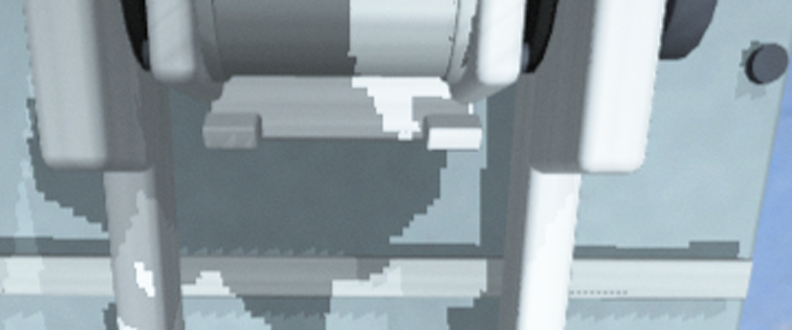

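```bash
python3 - <<'E'
from h import *
x=cont(-.016,.020,np.array([0,0,-.5]),step=.003,stop=.29); print(x)
E
```

```text
t38.7 x-0.0136 ph0.07 F 7.4 0.6 -5.6 tau 0.18
t38.9 x-0.0108 ph0.18 F 8.0 0.0 -5.3 tau 0.21
t39.2 x-0.0078 ph0.29 F 6.3 0.0 -4.3 tau 0.18
t39.4 x-0.0051 ph0.39 F 6.7 0.2 -2.2 tau 0.19
t39.7 x-0.0025 ph0.48 F 6.7 1.0 -2.6 tau 0.20
t39.9 x-0.0001 ph0.56 F 7.9 -0.2 -1.4 tau 0.22
t40.2 x0.0027 ph0.64 F 9.3 0.3 -0.6 tau 0.25
t40.4 x0.0058 ph0.72 F 7.6 1.7 -1.6 tau 0.22
t40.7 x0.0092 ph0.80 F 7.7 0.3 -2.1 tau 0.24
t40.9 x0.0126 ph0.87 F 8.1 0.9 -1.1 tau 0.24
t41.2 x0.0159 ph0.92 F 7.0 0.9 -2.3 tau 0.24
t41.4 x0.0192 ph0.97 F 6.3 0.4 -3.4 tau 0.27
0.019999999999999997
```

```bash
python3 - <<'E'
from h import *
p=get_obs()['position']; bot.servo_line([p[0],p[1],.07+.075-TIP],velocity=.25)
bot.reach(PW(-.056,.075),QP); snap('wrist','w11',crop=(80,0,440,190),s=2.2)
bot.servo_line(PW(-.056,.026),velocity=.2)
bot.dwell(.1); b=np.array(get_obs()['wrist_force'])
x=cont(-.056,-.046,b,step=.005); x=cont(x,-.033,b,step=.004,stop=.34); print(x)
E
```

```text
t43.0 x-0.0499 ph-0.70 F -0.3 -0.4 -0.0 tau -0.01
t43.2 x-0.0463 ph-0.61 F 2.9 0.2 -0.4 tau 0.11
t43.5 x-0.0441 ph-0.56 F 6.6 -0.3 -1.0 tau 0.26
t43.7 x-0.0400 ph-0.47 F 6.5 -0.2 -2.1 tau 0.25
t44.0 x-0.0355 ph-0.38 F 6.0 0.1 -1.2 tau 0.26
t44.2 x-0.0348 ph-0.36 F 7.7 0.8 -2.9 tau 0.31
-0.033
```

View pics/w11.png

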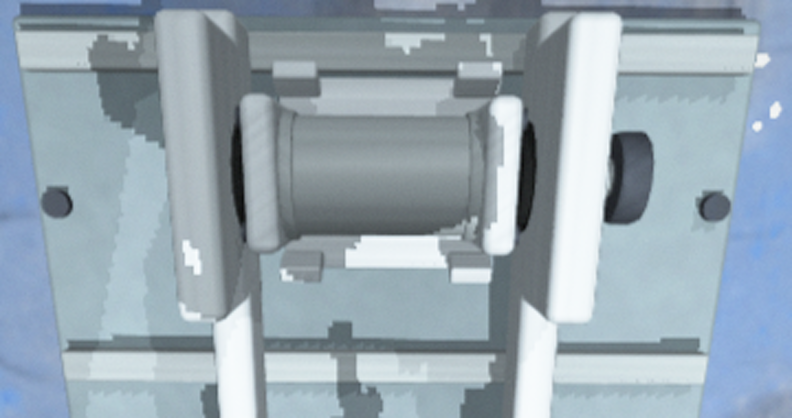

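```bash
python3 - <<'E'
from h import *
x=cont(-.033,-.021,np.array([0,0,-.5]),step=.002,stop=.37); print(x)
for i in range(4): bot.dwell(.05); print(np.round(get_obs()['wrist_force'],1))
E
```

```text
t44.5 x-0.0326 ph-0.32 F 6.8 -0.0 -3.8 tau 0.26
t44.7 x-0.0308 ph-0.29 F 9.0 0.2 -4.9 tau 0.36
t45.0 x-0.0296 ph-0.26 F 10.6 -0.4 -6.5 tau 0.43
-0.026999999999999996
[-10.5   1.1   7. ]
[-10.9   1.1   5.5]
[-10.2   1.1   5.8]
[-10.3   1.8   6.8]
```

The torque has risen clearly: 0.43 measured against about 0.235 free at the same phase. That is a true value of roughly 0.43–0.51 N m, or about 30–46 N of squeeze. I'll stop here, back off and check.

```bash
python3 - <<'E'
from h import *
bot.servo_line(PW(-.056,.026),velocity=.15); bot.servo_line(PW(-.056,.12),velocity=.25)
bot.reach([.40,-.06,.3],QP); bot.dwell(.2); st()
snap('top','t12',s=1.5); snap('scene','s12',crop=(195,130,325,230),s=6); snap('wrist','w12',s=1.5)
crop('t12',210,140,310,240,6,'t12c')
a=np.load('pics/top0.npz')['frame'].astype(int);c=np.load('pics/t12.npz')['frame'].astype(int)
d=abs(a-c).max(2)>40; ys,xs=np.nonzero(d); print(len(xs)); cv2.imwrite('pics/diff.png',cv2.resize((d*255).astype(np.uint8),None,fx=1.5,fy=1.5))
E
```

```text
t 47.26 p [ 0.4004 -0.0595  0.2992] F [ 0.7  0.2 -0.2] T [-0.01  0.02 -0.04] w 0.0002 q [-0.15 -0.09  1.95  0.    1.28 -1.66]
15497
```

View pics/s12.png

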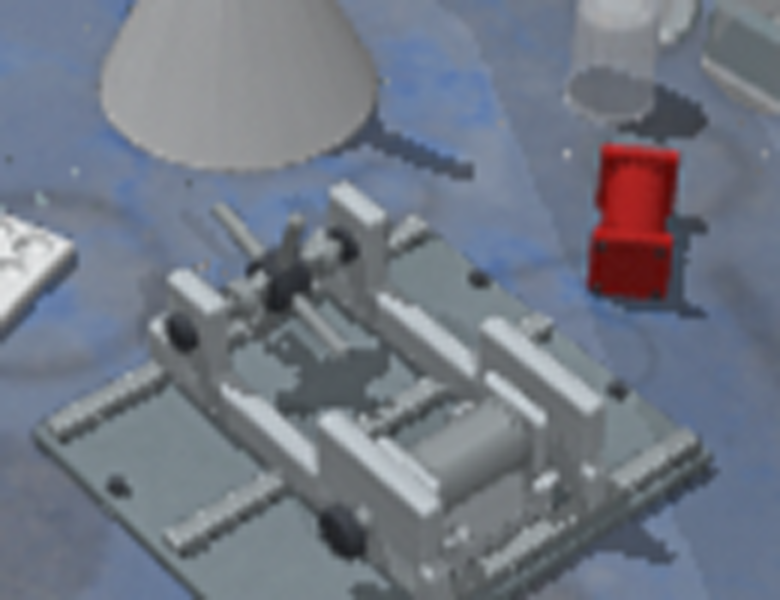

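View pics/t12c.png

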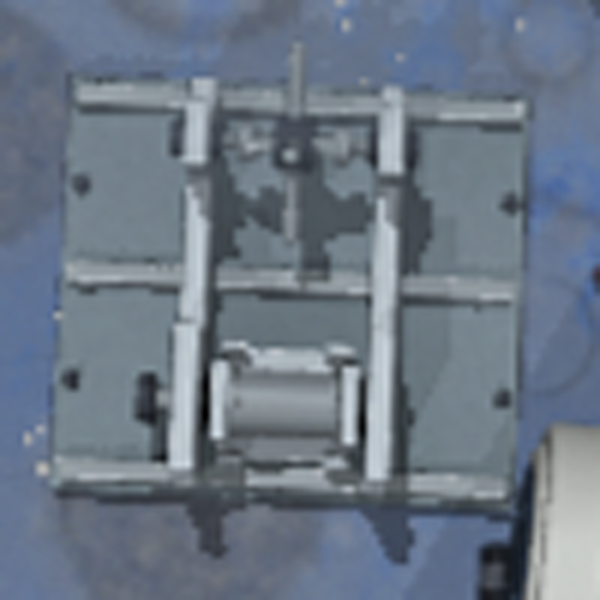

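View pics/t12.png

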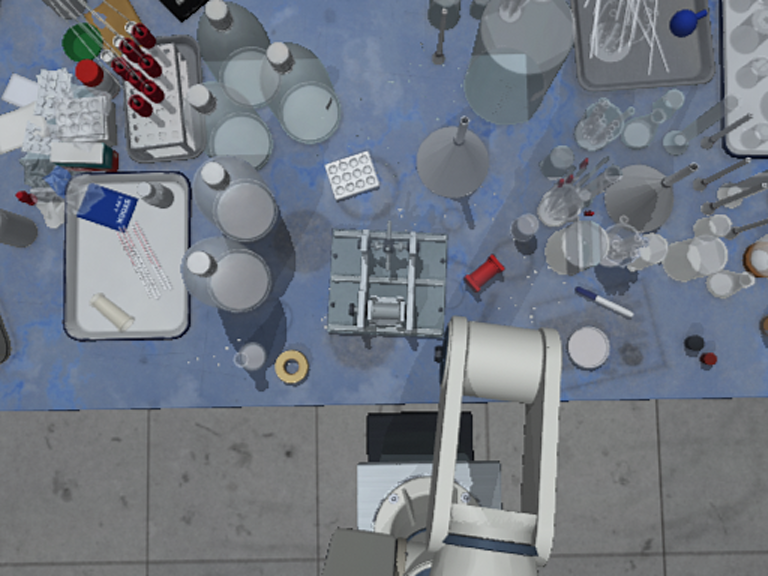

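View pics/w12.png

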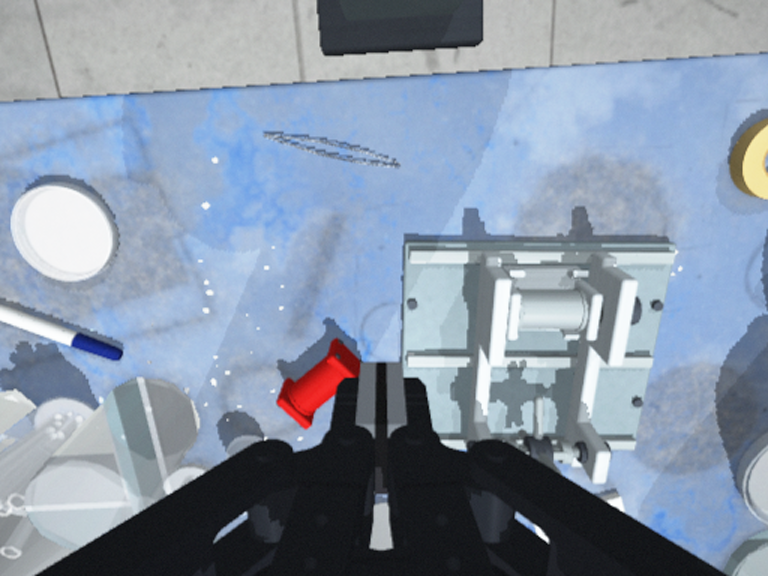

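```bash
python3 - <<'E'
from h import *
hand_in(); st()
E
```

```text
the job is handed in; nothing more can be done
the job is handed in; nothing more can be done
```

The filter cell is lying in the saddle, gripped between both plates, and I handed the job in at about 47 s. The hand-in gives no verdict.

- **Grasp:** The first try closed on air above the cell without touching it. A light touch on the bench showed the fingertips stand 35.5 mm farther back than the stated tool frame. With that corrected, the second grasp held the cell, and I carried it to the saddle, seated it and let go.
- **Turnbuckle:** I pushed the upper bar away from the saddle with the closed fingertips. It took three bars in turn, about 3.06 rad in all.
- **Squeeze:** The torque stayed near free turning until the last few millimetres, then rose to about 1.5–1.8 times that. I stopped there, at an estimated 0.43–0.51 N m, or about 30–46 N on the cell. My readings ran about 15–30 % under the stated 0.28 N m in free turning, so I scaled against that; the true squeeze is uncertain by roughly 10 N.
- **Last pictures:** The cell lies between the lips with both plates drawn in, though the pad contact itself is hidden by the caps. The bars stand at about −0.25 rad, which agrees with the push geometry. The glassware and the red cell look unmoved, and the arm is clear of everything with no wrist load. I judged the glassware by eye, because the arm and the press had changed too much for an image comparison to help.

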